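Square a leaf-disc plate up in the corner of the light table

TASK

The black well plate is about to be photographed: slide it along the light table until its long side lies flush against the dark back rail and its short side flush against the blue stop, so that it sits square in the corner. Push it smoothly with the fingertips, keeping it flat on the table: do not pick it up, and do not disturb the petri dish, the tube rack, the jar or the forceps. Leave the plate there and take the hand away.

Things in the scene. Friction and masses are not known exactly. Their poses are not given: they have to be found in the camera images.
- plate: Black 12-well plate with clear lid, one closed piece, loose, 91 to 182 g: 86 mm (x) by 128 mm (y) by 20 mm high, upright sides. Origin: centre of underside. Starts flat on the light table, turned up to 0.4 rad from its axes. Friction about 0.6. Seated: parallel to the light table, +x long side on the rail, +y short side on the stop, origin 43 mm in -x and 64 mm in -y of the stop's origin.
- light_table: Grey LED light table with a white panel, fixed, 300 mm (x) by 420 mm (y), flat top 25 mm above the bench. Origin: centre of underside; x points from the robot to the back rail, y to the left; turned up to 0.15 rad. Dark metal back rail over the full 420 mm, 12 mm wide, 10 mm high above the top; its face towards the robot lies at x = 120 mm.
- stop: Blue stop clamped on the rail, immovable, its place along the rail varies. Origin: inner corner where rail face and stop face meet at table-top height; axes as the light table's. Blade: 70 mm from the corner in -x, y = 0 to 14 mm, 10 mm high; its face at y = 0 looks to -y. The clamp (20 mm high) and black knob (34 mm) over the rail do not overhang the plate's place.
- petri: Closed clear petri dish with leaf pieces, 60 mm in diameter, 15 mm high, 30 g, loose on the light table's near left part. Leave alone. Origin: centre of its underside.
- rack: Light blue test-tube rack with five glass tubes of plant cuttings, one piece, loose on the bench to the left of the light table. 252 mm (x) by 58 mm (y), tubes up to 150 mm high. Leave alone. Origin: centre of its underside.
- jar: Amber glass jar with a white cap, 56 mm in diameter, 75 mm high, on the bench to the right of the light table, nearer the robot. Leave alone. Origin: centre of its underside.
- forceps: Steel forceps lying on the bench to the right of the light table, 125 mm (x) by 12 mm by 8 mm high. Leave alone. Origin: centre of the underside.
Things that resemble listed ones, but are neither listed nor needed, are in the scene too. What is meant by the plate is not pink or yellow, and is the smaller of those in its own colour.

How it is judged:
By the outcome, as a careful person would: the job done as asked, in the order asked, and still so for the second after the job is handed in, with the robot touching nothing.
It also fails if it takes over 48 s, if anything falls off the work surface, if the arm or the gripper's body presses on something with over 40 N, if the wrist force passes 120 N, or if a joint passes its speed limit or range.

ROBOT

A 6-joint arm with a two-finger parallel gripper is mounted at the origin on the work surface. World frame = base frame: x ahead of the robot, y to its left, z up, the work surface at z = 0. Lengths are in m, angles in rad, forces in N, time in s.
With the tool pointing down it reaches from about 0.35 to 0.775 m from the base axis. Payload 5.5 kg.
Tool frame: the origin (TCP) lies on the mounting face of the last link; the fingertips stand 173 mm ahead of it and the grasp point (between the pads) lies 155 mm ahead of it; z points along the fingers, y is the direction in which the jaws open and shut (so a half turn about z gives the same grasp; the last joint's range is limited). The gripper opens to 85 mm and grips with 20 to 120 N. Pads are 22 mm wide; open, the fingers measure 114 mm over their backs; the gripper's body (76 mm by 85 mm) begins 54 mm behind the grasp point. The pads swing forward as they close: fully open they stand 13 mm farther back than shut.
Start: joints at [-1.243, 0.313, 0.046, 1.304, 0, 1.431], TCP at [0.259, -0.513, 0.405] pointing down, gripper open.
Joint ranges: [-2.76, 2.76], [-0.86, 1.69], [-1.03, 1.26], [-2.2, 2.34], [-1.47, 1.5], [-3.14, 3.14]. Speed limits (rad/s): [2.57, 2.57, 3.14, 3.14, 3.14, 3.14].

INTERFACE

Orientations are given as a unit quaternion [w, x, y, z].
In Python, from workcell import * gives the robot as it stands. The module is installed in compiled form; this text tells all that it offers.
- The arm moves only by the shell command python3 -m crank 'ROWS' [FORCE]. ROWS is JSON, a list of rows, each a list of 7 numbers: the shift along the tool's x, y, z in mm, then the turn, a rotation vector about the tool's x, y, z in degrees, then the opening, from 0 (shut) to 1 (fully open). A call has exactly 8 rows; each row shifts and turns the commanded pose from where the row before left it, along the tool's axes as they then stand; what a row does not reach is not made up. A row lasts 1/8 s, in which the tool goes at most 62.5 mm and 10.7 degrees, less where a joint would pass 70% of its speed; a pose out of reach is approached as far as the arm can. A call with a gripper value outside its range is refused whole. The fingers move at their own pace and stop on an object; FORCE is the grip in N (left out, the last holds). Time passes only in rows, so rows that do not move let the fingers close, or fill a call up. It gives the time, the measured TCP pose, the force and the opening at its end, in the units of the state.
- get_state(): the state, without advancing time (a new reading comes with each control period).
- read_camera(name): name is "scene" or "top" or "wrist"; returns the picture (384x512x3 uint8, blue, green, red); there is no depth.
- calibration(name): a dict with "fx", "fy", "cx", "cy" (pixels), "k1" (the pictures are not rectified: a ray, as slopes to the right and down, at radius r is drawn at 1 + k1 r^2 times it, then the intrinsics apply), "extrinsics" (4x4, takes a point from world to camera coordinates). Camera axes: x right, y down, z forward; pixel columns grow to the right and rows downward; lengths in m; the calibration is good to about 2 mm. A picture is of the moment at which its call begins: read the wrist's pose just before it. calibration takes no time and is no camera call; for the wrist camera it gives the pose at the moment of the call.
- hand_in(): hands the job in, once; it reports no verdict.
The state is a dict: "clock": time; "joint_pos": joint angles; "qvel": joint speeds; "tau": joint torques, N m; "tcp_pos": TCP position; "orientation": TCP orientation; "wrist_force": force on the tool from outside, world axes, zero at the start; "ft_torque": the same for the moment, N m; "finger_gap": finger opening in m.
Only numpy, scipy, OpenCV 4.12 (cv2) and the standard library are available. Lean on these libraries where they do the work, as an engineer would, in place of code of your own. Each camera call takes 0.05 s, during which the arm holds its last target.

## Working session

There is one attempt and no reset: what is moved stays moved. The work goes in short steps, Python scripts to look and compute and a shell command to move; the robot and the scene stay as the last step left them, time stands still between calls to the robot, and variables do not carry over. Pictures are saved under pics/ and viewed, and the job is handed in when it is done.

```bash
mkdir -p pics
python3 - <<'E'
from workcell import *
import cv2
s=get_state(); print(s)
for n in ("scene","top"):
    im=read_camera(n); cv2.imwrite(f"pics/{n}0.png",im)
    c=calibration(n); print(n,{k:v for k,v in c.items()})
E
```

```text
{'clock': 0.0, 'joint_pos': array([-1.24260550e+00,  3.13961631e-01,  4.49629252e-02,  1.30357153e+00,
       -1.19073363e-05,  1.43119550e+00]), 'qvel': array([ 0.00137242, -0.00160887,  0.00039044,  0.00183351, -0.00011841,
        0.00040496]), 'tau': array([ 8.19810484e-04, -4.80626929e+01,  2.98533314e+01,  1.93228171e-02,
       -3.29172180e-04, -6.63966716e-06]), 'tcp_pos': array([ 0.25920074, -0.51303774,  0.40382407]), 'orientation': array([-8.82452423e-04,  9.72770463e-01,  2.31768934e-01, -8.94385885e-05]), 'wrist_force': array([ 0.12546315, -0.65039294,  0.56917344]), 'ft_torque': array([ 0.0280778 , -0.0251498 ,  0.05366401]), 'finger_gap': 0.08541895443896107}
scene {'fx': 492.5025484103509, 'fy': 492.5025484103509, 'cx': 252.16018709713666, 'cy': 193.71606614123715, 'k1': -0.04696025874866412, 'extrinsics': array([[ 0.88651074,  0.46262296,  0.00887119, -0.46552998],
       [ 0.35343016, -0.66464469, -0.65828152, -0.15566903],
       [-0.29863995,  0.58670899, -0.75271956,  1.51965677],
       [ 0.        ,  0.        ,  0.        ,  1.        ]])}
top {'fx': 439.2362485682763, 'fy': 439.2362485682763, 'cx': 253.55357795154546, 'cy': 195.62442976166403, 'k1': 0.02078776547145735, 'extrinsics': array([[-0.02463441, -0.99964551,  0.01009967, -0.01879383],
       [-0.99762904,  0.0239328 , -0.0645254 ,  0.50074381],
       [ 0.06426082, -0.01166527, -0.99786496,  1.24164545],
       [ 0.        ,  0.        ,  0.        ,  1.        ]])}
```

View pics/scene0.png

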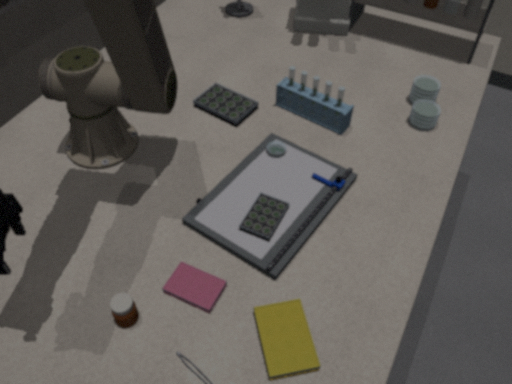

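View pics/top0.png

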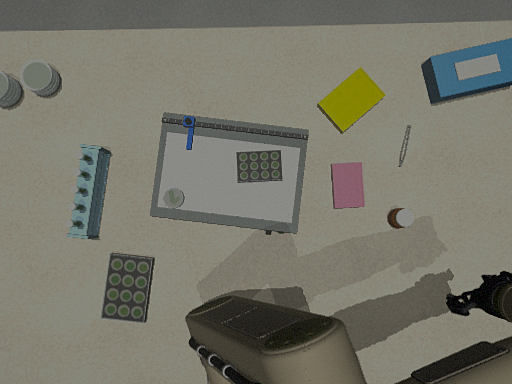

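Scene: black plates at top-camera px (260,166) on the light table and (128,287) on the bench. The first is the smaller and lies flat on the table, so it fits the description; the pink (348,185) and yellow (350,100) items are excluded by colour. I'll confirm this in a crop and measure.

```bash
cat > h.py <<'E'
from workcell import *
import cv2, numpy as np
def und(n,px,c=None):
    c=c or calibration(n)
    p=np.atleast_2d(px).astype(float)
    d=np.stack([(p[:,0]-c['cx'])/c['fx'],(p[:,1]-c['cy'])/c['fy']],1)
    u=d.copy()
    for _ in range(20): u=d/(1+c['k1']*(u**2).sum(1,keepdims=True))
    return u,c
def ray(n,px,z,c=None):
    u,c=und(n,px,c); E=np.array(c['extrinsics']); R=E[:3,:3]; t=E[:3,3]
    o=-R.T@t; d=np.c_[u,np.ones(len(u))]@R
    return o+d*((z-o[2])/d[:,2])[:,None]
def proj(n,P,c=None):
    c=c or calibration(n); E=np.array(c['extrinsics']); q=np.atleast_2d(P)@E[:3,:3].T+E[:3,3]
    s=q[:,:2]/q[:,2:]; s=s*(1+c['k1']*(s**2).sum(1,keepdims=True))
    return s*[c['fx'],c['fy']]+[c['cx'],c['cy']]
E
python3 - <<'E'
from h import *
im=cv2.imread('pics/top0.png')
cv2.imwrite('pics/crop0.png',cv2.resize(im[105:240,145:315],None,fx=4.5,fy=4.4,interpolation=cv2.INTER_CUBIC))
a=cv2.resize(im[240:335,90:170],None,fx=4,fy=4)
g=cv2.cvtColor(im,cv2.COLOR_BGR2GRAY)
hsv=cv2.cvtColor(im,cv2.COLOR_BGR2HSV)
print(g[166,225],g[180,220],g[155,239],g[214,200],g[125,200],hsv[140,190],hsv[122,188])
m=np.zeros_like(g); m[140:195,225:292]=(g[140:195,225:292]<110)*255
m=cv2.morphologyEx(m,cv2.MORPH_CLOSE,np.ones((7,7)))
cs,_=cv2.findContours(m,0,2)
for c in cs:
    if cv2.contourArea(c)>200:
        r=cv2.minAreaRect(c); b=cv2.boxPoints(r); print('plate',r)
        w=ray('top',b,0.045); print(w.round(4), np.linalg.norm(np.roll(w,-1,0)-w,axis=1))
# larger plate
print('big', [np.linalg.norm(np.diff(ray('top',[[113,252],[154,256]],0.02),axis=0)), np.linalg.norm(np.diff(ray('top',[[113,252],[101,317]],0.02),axis=0))])
E
```

```text
135 136 82 94 57 [108 174 133] [30 21 49]
plate ((263.5, 161.0), (42.0, 55.0), 90.0)
[[ 0.6566  0.015   0.045 ]
 [ 0.653  -0.1402  0.045 ]
 [ 0.5341 -0.1366  0.045 ]
 [ 0.5377  0.0176  0.045 ]] [0.15518788 0.11902112 0.15427459 0.11888113]
big [np.float64(0.11565035625969776), np.float64(0.181938593131815)]
```

View pics/crop0.png

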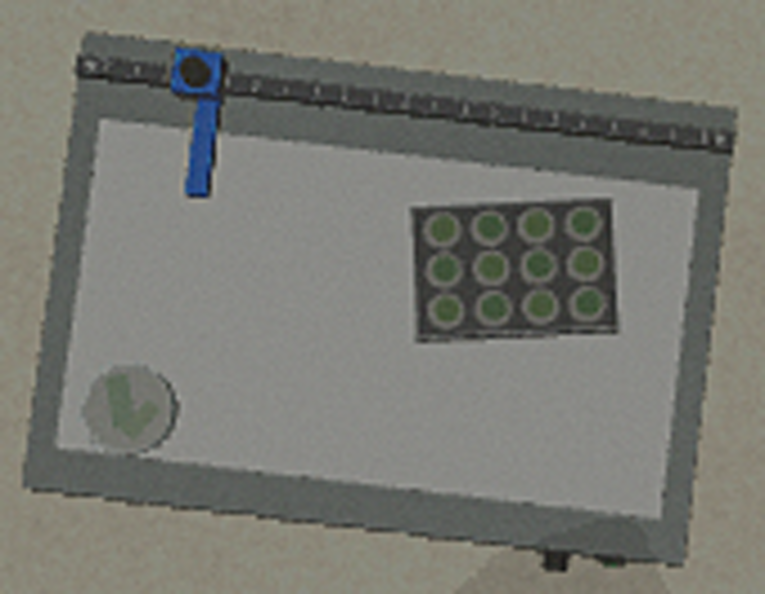

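The crop shows the 12-well black plate with lid inside the white panel, corners at about crop (412,208), (610,198), (618,330), (417,342). It is the smaller of the two black plates. Next are accurate numbers for the table frame, stop and plate.

```bash
cat >> h.py <<'E'
def table_frame(im):
    """rail line + stop from top view"""
    hsv=cv2.cvtColor(im,cv2.COLOR_BGR2HSV)
    blue=cv2.inRange(hsv,(100,120,60),(120,255,255)); blue[:, :150]=0; blue[:,320:]=0; blue[:100]=0; blue[230:]=0
    return blue
E
python3 - <<'E'
from h import *
im=cv2.imread('pics/top0.png')
g=cv2.cvtColor(im,cv2.COLOR_BGR2GRAY)
# plate
w=g[142:190,228:290]; poly=np.array([[231,145],[288,147],[290,188],[230,188]])
mask=np.zeros_like(g); mask[147:188,230:290]=(g[147:188,230:290]<108)
mask=cv2.morphologyEx(mask*255,cv2.MORPH_CLOSE,np.ones((9,9)))
cs,_=cv2.findContours(mask,0,2); c=max(cs,key=cv2.contourArea)
r=cv2.minAreaRect(c); b=cv2.boxPoints(r); print(r,b)
wp=ray('top',b,0.045); print(wp.round(4), np.linalg.norm(np.roll(wp,-1,0)-wp,axis=1).round(4), wp.mean(0))
# rail front face: dark -> grey edge, by column, top at z=.035
pts=[]
for x in list(range(168,182,2))+list(range(200,306,4)):
    y0=np.interp(x,[165,306],[120,136]) 
    col=g[int(y0)-7:int(y0)+9,x].astype(int)
    if x in(172,240,300): print(x,int(y0)-7,col)
blue=table_frame(im)
cs,_=cv2.findContours(blue,0,2)
for c in cs:
    if cv2.contourArea(c)>20: print('blue',cv2.boundingRect(c), cv2.minAreaRect(c))
for y in range(126,152,3): xs=np.where(blue[y])[0]; print(y,xs.min() if len(xs) else 0,xs.max() if len(xs) else 0)
# panel contour
m=(g>118).astype(np.uint8)*255
n=np.zeros_like(m); n[125:230,155:306]=m[125:230,155:306]
n=cv2.morphologyEx(n,cv2.MORPH_OPEN,np.ones((3,3)))
cs,_=cv2.findContours(n,0,2); c=max(cs,key=cv2.contourArea); print(cv2.contourArea(c)); 
# table outer corners (by eye)
cor=np.array([[145+83/4.5,105+33/4.4],[145+738/4.5,105+108/4.4],[145+685/4.5,105+565/4.4],[145+23/4.5,105+488/4.4]])
wc=ray('top',cor,0.025); print(wc.round(4),np.linalg.norm(np.roll(wc,-1,0)-wc,axis=1).round(4))
E
```

```text
((258.8348693847656, 166.03167724609375), (30.7746524810791, 45.13932800292969), 87.27368927001953) [[235.55885 151.7353 ]
 [280.6471  149.58824]
 [282.1109  180.32805]
 [237.02264 182.47511]]
[[ 0.6233  0.017   0.045 ]
 [ 0.6264 -0.1102  0.045 ]
 [ 0.5394 -0.1118  0.045 ]
 [ 0.5363  0.0148  0.045 ]] [0.1272 0.0871 0.1266 0.087 ] [ 0.58134332 -0.04755647  0.045     ]
172 113 [ 91  90  93  91  96  82  64  61  67  56  39  98 100  95  92  93]
240 121 [95 91 92 93 98 76 63 59 64 66 38 99 98 92 91 89]
300 128 [119  95  88  91  90  91  67  56  56  66  32  94  91  88  91  86]
blue (186, 127, 8, 23) ((189.40174865722656, 137.98690795898438), (4.757893085479736, 21.939176559448242), 7.594643592834473)
blue (183, 116, 11, 11) ((188.1341552734375, 120.79267883300781), (10.380563735961914, 9.497111320495605), 6.340191841125488)
126 192 192
129 189 193
132 188 192
135 188 192
138 187 191
141 187 191
144 187 191
147 186 190
150 0 0
9444.0
[[ 0.7446  0.2217  0.025 ]
 [ 0.686  -0.1948  0.025 ]
 [ 0.3895 -0.1518  0.025 ]
 [ 0.4492  0.2628  0.025 ]] [0.4206 0.2996 0.4188 0.2983]
```

Run:
```python
from h import *
cor=np.array([[145+83/4.5,105+33/4.4],[145+738/4.5,105+108/4.4],[145+685/4.5,105+565/4.4],[145+23/4.5,105+488/4.4]])
wc=ray('top',cor,0.025)
rp=ray('top',[[172,123.5],[240,131.5],[300,138.5]],0.025)
d=rp[0]-rp[2]; yr=-np.arctan2(d[0],d[1])
print('yaw rail',yr)
yaw=-0.141; X=np.array([np.cos(yaw),np.sin(yaw)]); Y=np.array([-X[1],X[0]])
O=wc.mean(0)[:2]; print('O',O)
T=lambda p:np.c_[(p[:,:2]-O)@X,(p[:,:2]-O)@Y]*1000
print('corners',T(wc).round(1)); print('rail',T(rp).round(1))
for z in(.025,.035): print('stop',z,T(ray('top',[[193.5,129],[192.5,135],[191.5,142],[190.5,147]],z)).round(1))
b=np.array([[235.55,151.7],[280.6,149.6],[282.1,180.3],[237,182.5]])
print('plate',T(ray('top',b,.045)).round(1),T(ray('top',b,.045)).mean(0))
print('petri',T(ray('top',[[173.5,198]],.035)).round(1))
import sys
for h in(171.9,81.9): pass
```

```text
yaw rail -0.14018712776494768
O [0.56731472 0.03445647]
corners [[ 149.3  210.3]
 [ 149.7 -210.3]
 [-149.9 -209.4]
 [-149.1  209.4]]
rail [[ 120.5  181.9]
 [ 120.7  -14.2]
 [ 120.8 -187.5]]
stop 0.025 [[112.  118.9]
 [ 94.5 119.6]
 [ 74.1 119.9]
 [ 59.4 121. ]]
stop 0.035 [[110.  117.4]
 [ 92.6 118.1]
 [ 72.3 118.4]
 [ 57.8 119.4]]
plate [[  57.9   -9.4]
 [  78.8 -134.8]
 [  -7.  -148.7]
 [ -28.   -23.8]] [ 25.42635538 -79.16287655]
petri [[-91.5 148.7]]
```

Table frame: yaw −0.141, rail at x=120.6 mm, stop face at y≈119 mm. The plate is at (25,−79) mm, turned +0.165 rad relative to the table, and its target is (77.5,55). I'll push +y first with the jaws along the table's x, then +x with the jaws along y.

```bash
python3 -m crank '[[54,-23,0,0,0,0,0.5],[54,-23,0,0,0,0,0.5],[54,-23,0,0,0,0,0.5],[54,-23,0,0,0,0,0.5],[54,-23,0,0,0,0,0.5],[54,-23,0,0,0,0,0.5],[54,-23,0,0,0,0,0.5],[54,-23,0,0,0,0,0.5]]' 20
python3 -m crank '[[0,0,20,0,0,-9.2,0.5],[0,0,20,0,0,-9.2,0.5],[0,0,20,0,0,-9.2,0.5],[0,0,20,0,0,-9.2,0.5],[0,0,20,0,0,-9.2,0.5],[0,0,20,0,0,-9.1,0.5],[0,0,0,0,0,0,0.5],[0,0,0,0,0,0,0.5]]'
cat >> h.py <<'E'
yaw=-0.141; X=np.array([np.cos(yaw),np.sin(yaw)]); Y=np.array([-X[1],X[0]]); O=np.array([0.56731,0.03446])
def T(p):
    p=np.atleast_2d(p); return np.c_[(p[:,:2]-O)@X,(p[:,:2]-O)@Y]*1000
def W(x,y,z): p=O+(x*X+y*Y)/1000; return np.array([p[0],p[1],z])
def stat():
    s=get_state(); q=s['orientation']
    from scipy.spatial.transform import Rotation as Ro
    R=Ro.from_quat(np.r_[q[1:],q[0]]).as_matrix()
    print('t',round(s['clock'],2),'table xy',T(s['tcp_pos']).round(1),'z',(s['tcp_pos'][2]*1000).round(1),'head',np.degrees(np.arctan2(R[1,0],R[0,0])).round(2),'zaxis',R[:,2].round(4),'F',s['wrist_force'].round(1),'gap',round(s['finger_gap']*1000,1),'j6',s['joint_pos'][5].round(2))
    return s,R
E
python3 - <<'E'
from h import *
stat()
im=read_camera('scene'); cv2.imwrite('pics/s1.png',cv2.resize(im[120:300,150:390],None,fx=3.3,fy=3.3,interpolation=cv2.INTER_CUBIC))
E
```

```text
clock: 1.1
tcp_pos: [0.5628, -0.1525, 0.4044]
orientation: [-0.0, 0.973, 0.232, -0.0]
wrist_force: [1.2, 0.6, 0.9]
finger_gap: 0.0429
clock: 2.1
tcp_pos: [0.5621, -0.1543, 0.2852]
orientation: [0.0, 0.756, 0.654, 0.0]
wrist_force: [-0.0, -0.9, 0.0]
finger_gap: 0.0425
t 2.1 table xy [[  21.3 -187.6]] z 285.2 head 81.75 zaxis [ 2.e-04 -2.e-04 -1.e+00] F [-0.  -0.9  0. ] gap 42.5 j6 1.31
```

View pics/s1.png

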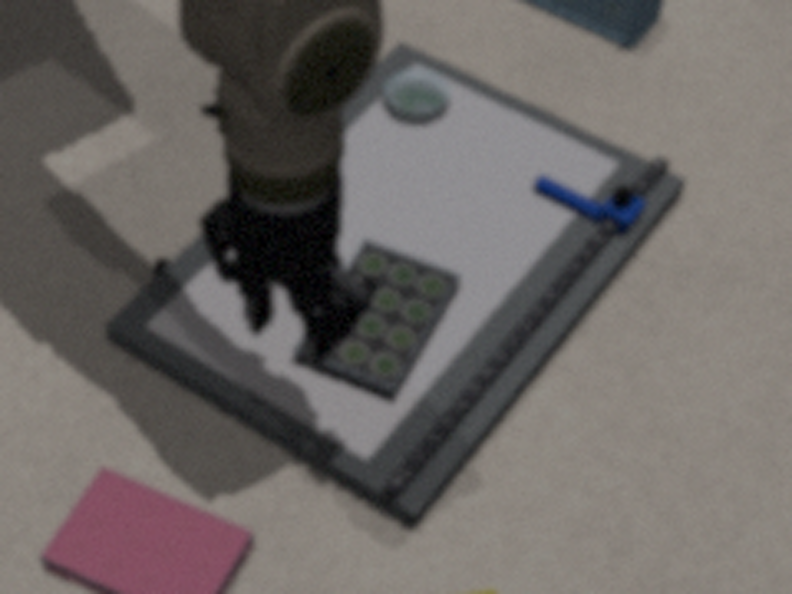

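Run:
```python
from h import *
for z in (.285-.155,.285-.160,.285-.165,.285-.173):
    print(z, [((proj('scene',[W(21.3+s*28,-187.6,z)])-[150,120])*3.3).round(0).tolist() for s in(-1,1)])
```

```text
0.12999999999999998 [[[254.0, 309.0]], [[316.0, 345.0]]]
0.12499999999999997 [[[254.0, 313.0]], [[316.0, 350.0]]]
0.11999999999999997 [[[254.0, 318.0]], [[316.0, 354.0]]]
0.11199999999999999 [[[254.0, 324.0]], [[316.0, 361.0]]]
```

```bash
python3 -m crank '[[0,2,20,0,0,-0.2,0.5],[0,2,20,0,0,0,0.5],[0,0,20,0,0,0,0.5],[0,0,15,0,0,0,0.5],[0,0,4,0,0,0,0.5],[0,0,0,0,0,0,0.5],[0,0,0,0,0,0,0.5],[0,0,0,0,0,0,0.5]]'
python3 - <<'E'
from h import *
stat()
im=read_camera('scene'); cv2.imwrite('pics/s2.png',cv2.resize(im[170:290,180:320],None,fx=5,fy=5,interpolation=cv2.INTER_CUBIC))
im=read_camera('wrist'); cv2.imwrite('pics/w2.png',im)
E
```

```text
clock: 3.15
tcp_pos: [0.5661, -0.1549, 0.2064]
orientation: [0.001, 0.754, 0.657, 0.0]
wrist_force: [0.4, -0.1, 0.0]
finger_gap: 0.0426
t 3.15 table xy [[  25.5 -187.7]] z 206.4 head 82.1 zaxis [ 1.2e-03 -5.0e-04 -1.0e+00] F [ 0.4 -0.1  0. ] gap 42.6 j6 1.3
```

View pics/s2.png

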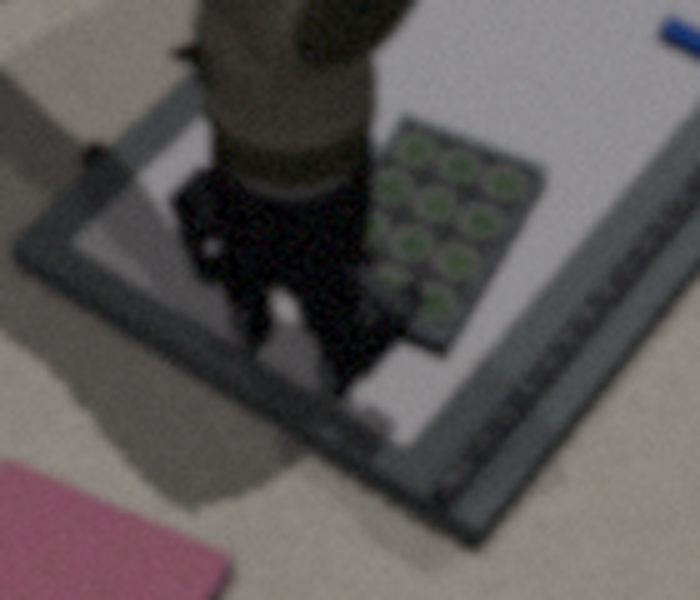

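View pics/w2.png

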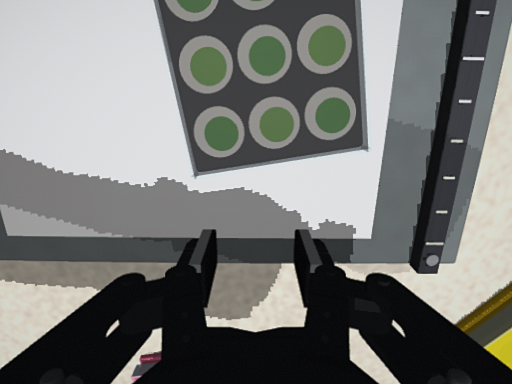

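Run:
```python
from h import *
c=calibration('wrist'); s=get_state(); E=c['extrinsics']; print(c['fx'],'campos',(-E[:3,:3].T@E[:3,3]).round(4))
im=cv2.imread('pics/w2.png'); cv2.imwrite('pics/w2c.png',cv2.resize(im[215:325,160:350],None,fx=4,fy=4,interpolation=cv2.INTER_CUBIC))
for z in (.206-.16,.206-.166,.206-.173):
    print(z,[proj('wrist',[W(25.5+sx*21.3,-187.7+sy,z)],c).round(0).tolist() for sx in(-1,1) for sy in(-11,11)])
```

```text
283.98601337343797 campos [ 0.577  -0.0793  0.1764]
0.045999999999999985 [[[214.0, 272.0]], [[212.0, 235.0]], [[294.0, 273.0]], [[296.0, 235.0]]]
0.03999999999999998 [[[216.0, 266.0]], [[214.0, 230.0]], [[293.0, 266.0]], [[295.0, 230.0]]]
0.033 [[[217.0, 259.0]], [[216.0, 224.0]], [[291.0, 259.0]], [[293.0, 224.0]]]
```

View pics/w2c.png

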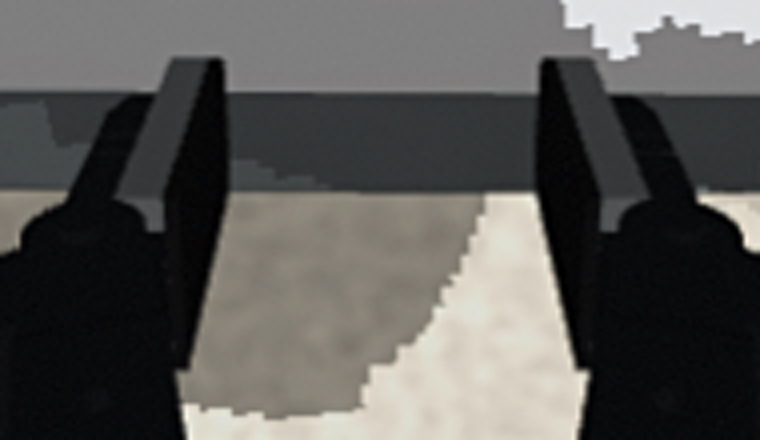

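Wrist view: the front pad tips at (215.5,230) and (295.5,230) put the tips at z≈40 mm. I'll lower by 9 mm and start the +y push.

```bash
python3 -m crank '[[0,0,3,0,0,0,0.5],[0,0,3,0,0,0.1,0.5],[0,0,3,0,0,0,0.5],[0,0,0,0,0,0,0.5],[6,0,0,0,0,0,0.5],[7,0,0,0,0,0,0.5],[7,0,0,0,0,0,0.5],[6,0,0,0,0,0,0.5]]'
python3 -m crank '[[5,0,0,0,0,0,0.5],[5,0,0,0,0,0,0.5],[5,0,0,0,0,0,0.5],[5,0,0,0,0,0,0.5],[5,0,0,0,0,0,0.5],[5,0,0,0,0,0,0.5],[5,0,0,0,0,0,0.5],[5,0,0,0,0,0,0.5]]'
python3 - <<'E'
from h import *
stat()
im=read_camera('wrist'); cv2.imwrite('pics/w3.png',im)
im=read_camera('top'); cv2.imwrite('pics/t3.png',cv2.resize(im[105:240,145:315],None,fx=4.5,fy=4.4,interpolation=cv2.INTER_CUBIC))
E
```

```text
clock: 4.25
tcp_pos: [0.5695, -0.1283, 0.1966]
orientation: [-0.0, 0.755, 0.656, -0.0]
wrist_force: [0.9, 0.4, -0.7]
finger_gap: 0.0428
clock: 5.25
tcp_pos: [0.5751, -0.0891, 0.1967]
orientation: [0.0, 0.755, 0.656, -0.0]
wrist_force: [0.1, -0.4, 0.2]
finger_gap: 0.0429
t 5.25 table xy [[  25.1 -121.3]] z 196.7 head 82.0 zaxis [ 1.e-04 -1.e-04 -1.e+00] F [ 0.1 -0.4  0.2] gap 42.9 j6 1.42
```

View pics/w3.png

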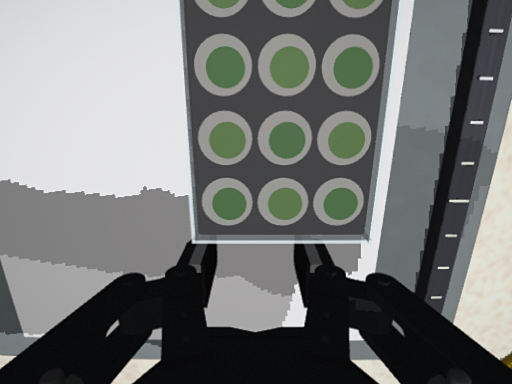

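View pics/t3.png

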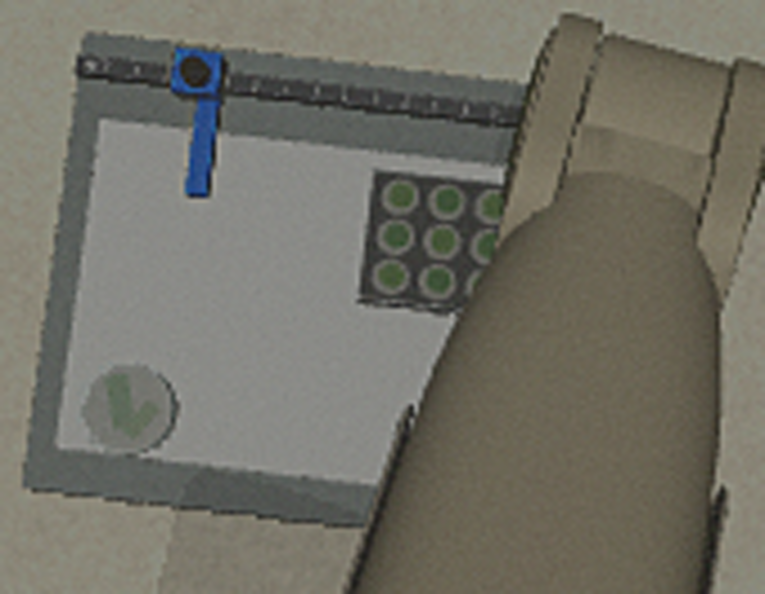

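Top and wrist views: the plate now follows square to the fingers, with its near short side at wrist px row 240, columns 193–368. Continuing to about 5 mm short of the stop.

```bash
python3 -m crank '[[6,0,0,0,0,0,0.5],[6,0,0,0,0,0,0.5],[6,0,0,0,0,0,0.5],[6,0,0,0,0,0,0.5],[6,0,0,0,0,0,0.5],[6,0,0,0,0,0,0.5],[6,0,0,0,0,0,0.5],[6,0,0,0,0,0,0.5]]'
python3 -m crank '[[6,0,0,0,0,0,0.5],[6,0,0,0,0,0,0.5],[6,0,0,0,0,0,0.5],[6,0,0,0,0,0,0.5],[6,0,0,0,0,0,0.5],[6,0,0,0,0,0,0.5],[5,0,0,0,0,0,0.5],[5,0,0,0,0,0,0.5]]'
python3 - <<'E'
from h import *
stat()
im=read_camera('top'); cv2.imwrite('pics/t4.png',cv2.resize(im[105:240,145:315],None,fx=4.5,fy=4.4,interpolation=cv2.INTER_CUBIC))
E
```

```text
clock: 6.35
tcp_pos: [0.5818, -0.0415, 0.1967]
orientation: [0.0, 0.755, 0.656, -0.0]
wrist_force: [-0.5, -1.2, 0.1]
finger_gap: 0.0425
clock: 7.35
tcp_pos: [0.5882, 0.004, 0.1967]
orientation: [0.0, 0.755, 0.656, -0.0]
wrist_force: [-0.5, -1.6, 0.1]
finger_gap: 0.0425
t 7.35 table xy [[ 24.9 -27.3]] z 196.7 head 82.0 zaxis [-0.e+00 -1.e-04 -1.e+00] F [-0.5 -1.6  0.1] gap 42.5 j6 1.58
```

View pics/t4.png

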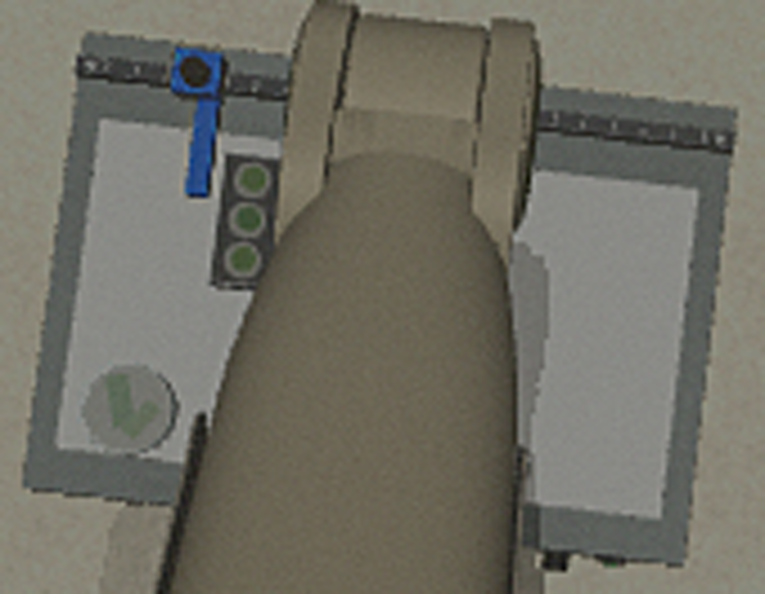

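The +y push worked and the plate is about 7 mm short of the stop. Now I retract, lift, and go round to the long side with the jaws along the table's y.

```bash
python3 -m crank '[[-10,0,0,0,0,0,0.5],[-12,0,0,0,0,0,0.5],[0,0,-25,0,0,0,0.5],[0,0,-30,0,0,0,0.5],[24,-16,0,0,0,0,0.5],[24,-16,0,0,0,0,0.5],[24,-16,0,0,0,0,0.5],[25,-17,0,0,0,0,0.5]]'
python3 -m crank '[[0,0,0,0,0,-10,1],[0,0,0,0,0,-10,1],[0,0,0,0,0,-10,1],[0,0,0,0,0,-10,1],[0,0,0,0,0,-10,1],[0,0,0,0,0,-10,1],[0,0,0,0,0,-10,1],[0,0,0,0,0,-10,1]]'
python3 -m crank '[[0,0,0,0,0,-10,1],[0,0,15,0,0,0,1],[0,0,15,0,0,0,1],[0,0,15,0,0,0,1],[0,0,5,0,0,0,1],[0,0,0,0,0,0,1],[0,0,0,0,0,0,1],[0,0,0,0,0,0,1]]'
python3 - <<'E'
from h import *
stat()
c=calibration('wrist')
s=get_state(); t=T(s['tcp_pos'])[0]; g=s['finger_gap']*500
im=read_camera('wrist'); cv2.imwrite('pics/w5.png',cv2.resize(im,None,fx=1.5,fy=1.5))
for d in (.153,.16,.166,.173):
    z=s['tcp_pos'][2]-d
    print(d,[(proj('wrist',[W(t[0]+sx,t[1]+sy*g,z)],c)*1.5).round(0).tolist() for sx in(-11,11) for sy in(-1,1)])
E
```

```text
clock: 8.4
tcp_pos: [0.5338, 0.0866, 0.2517]
orientation: [0.0, 0.755, 0.656, -0.0]
wrist_force: [-1.0, 0.8, -0.8]
finger_gap: 0.0431
clock: 9.4
tcp_pos: [0.5342, 0.0859, 0.2516]
orientation: [-0.0, 0.154, 0.988, -0.0]
wrist_force: [0.1, -0.4, -0.4]
finger_gap: 0.0854
clock: 10.4
tcp_pos: [0.5345, 0.087, 0.2022]
orientation: [0.001, 0.07, 0.998, -0.0]
wrist_force: [0.1, -0.0, 0.6]
finger_gap: 0.0855
t 10.4 table xy [[-39.9  47.4]] z 202.2 head 172.0 zaxis [ 1.2e-03 -1.0e-04 -1.0e+00] F [ 0.1 -0.   0.6] gap 85.5 j6 0.15
0.153 [[[249.0, 360.0]], [[514.0, 360.0]], [[255.0, 418.0]], [[508.0, 419.0]]]
0.16 [[[255.0, 350.0]], [[508.0, 350.0]], [[261.0, 406.0]], [[502.0, 407.0]]]
0.166 [[[260.0, 342.0]], [[503.0, 343.0]], [[265.0, 397.0]], [[498.0, 397.0]]]
0.173 [[[265.0, 334.0]], [[498.0, 335.0]], [[270.0, 387.0]], [[493.0, 387.0]]]
```

View pics/w5.png

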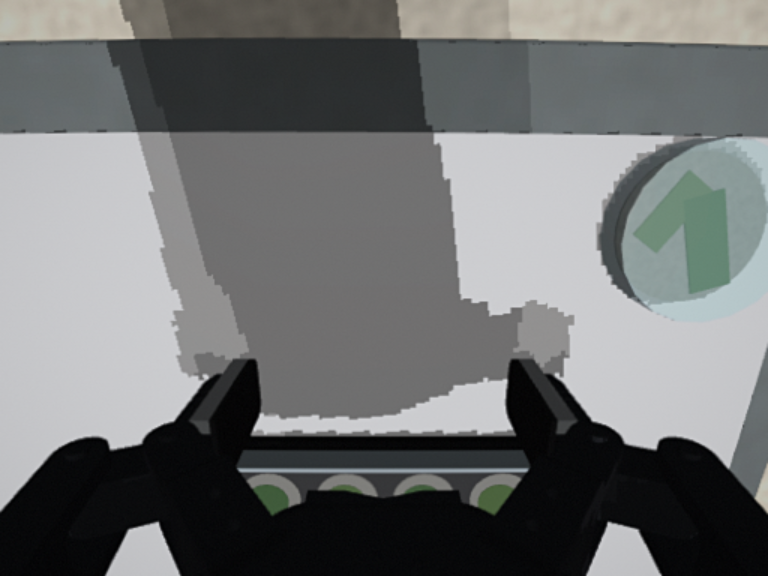

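```bash
python3 -m crank '[[0,0,4,0,0,0,1],[0,0,4,0,0,0,1],[0,0,4,0,0,0,1],[0,0,0,0,0,0,1],[-5,0,0,0,0,0,1],[-5,0,0,0,0,0,1],[-5,0,0,0,0,0,1],[-5,0,0,0,0,0,1]]'
python3 -m crank '[[-4,0,0,0,0,0,1],[-4,0,0,0,0,0,1],[-4,0,0,0,0,0,1],[-4,0,0,0,0,0,1],[-5,0,0,0,0,0,1],[-5,0,0,0,0,0,1],[-5,0,0,0,0,0,1],[-5,0,0,0,0,0,1]]'
python3 - <<'E'
from h import *
stat()
im=read_camera('scene'); cv2.imwrite('pics/s6.png',cv2.resize(im[110:290,180:380],None,fx=3.3,fy=3.3,interpolation=cv2.INTER_CUBIC))
im=read_camera('top'); cv2.imwrite('pics/t6.png',cv2.resize(im[105:240,145:315],None,fx=4.5,fy=4.4,interpolation=cv2.INTER_CUBIC))
E
```

```text
clock: 11.45
tcp_pos: [0.5545, 0.0841, 0.1897]
orientation: [0.0, 0.07, 0.998, -0.0]
wrist_force: [-0.4, -0.5, 0.8]
finger_gap: 0.0853
clock: 12.45
tcp_pos: [0.59, 0.0791, 0.1897]
orientation: [0.0, 0.07, 0.998, -0.0]
wrist_force: [-1.0, -0.0, -0.4]
finger_gap: 0.0855
t 12.45 table xy [[16.2 47.4]] z 189.7 head 172.0 zaxis [ 1.e-04 -1.e-04 -1.e+00] F [-1.  -0.  -0.4] gap 85.5 j6 0.14
```

View pics/s6.png

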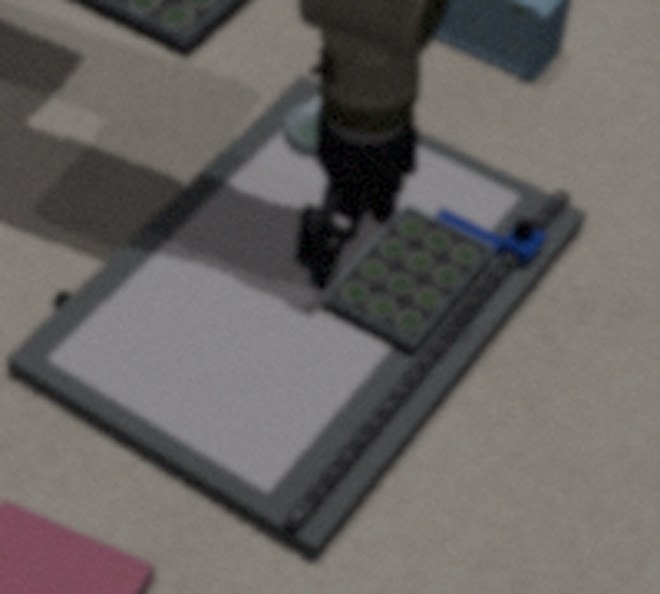

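View pics/t6.png

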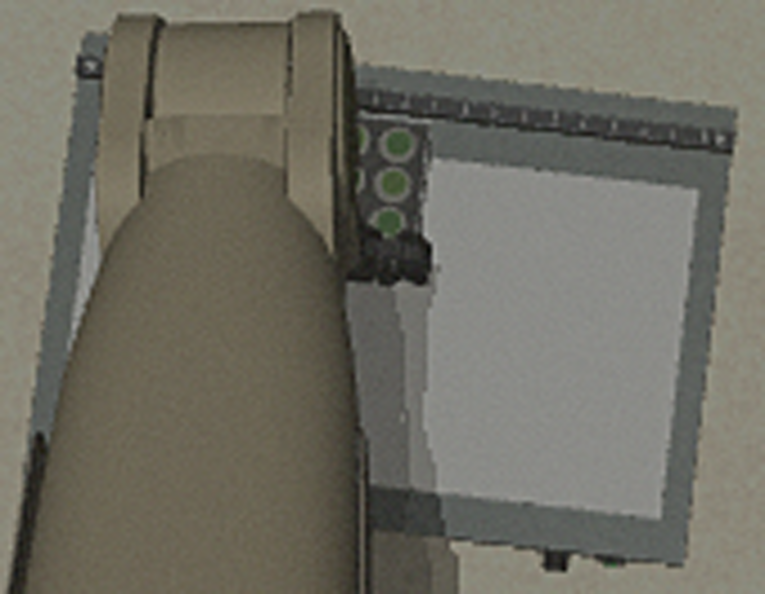

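Square and about 7 mm off the rail. Closing slowly while watching the force.

```bash
python3 -m crank '[[-1,0,0,0,0,0,1],[-1,0,0,0,0,0,1],[-1,0,0,0,0,0,1],[-1,0,0,0,0,0,1],[-0.6,0,0,0,0,0,1],[-0.5,0,0,0,0,0,1],[-0.5,0,0,0,0,0,1],[-0.5,0,0,0,0,0,1]]'
python3 -m crank '[[-0.3,0,0,0,0,0,1],[-0.3,0,0,0,0,0,1],[-0.2,0,0,0,0,0,1],[-0.2,0,0,0,0,0,1],[0,0,0,0,0,0,1],[0,0,0,0,0,0,1],[0,0,0,0,0,0,1],[0,0,0,0,0,0,1]]'
python3 -c "
from h import *
stat()"
```

```text
clock: 13.55
tcp_pos: [0.5957, 0.0783, 0.1897]
orientation: [-0.0, 0.07, 0.998, -0.0]
wrist_force: [0.2, -0.2, 0.0]
finger_gap: 0.0854
clock: 14.55
tcp_pos: [0.5967, 0.0782, 0.1897]
orientation: [0.0, 0.07, 0.998, -0.0]
wrist_force: [0.6, 0.2, 0.0]
finger_gap: 0.0855
t 14.55 table xy [[23.  47.4]] z 189.7 head 172.0 zaxis [ 1.e-04 -1.e-04 -1.e+00] F [0.6 0.2 0. ] gap 85.5 j6 0.14
```

```bash
python3 -m crank '[[-0.2,0,0,0,0,0,1],[-0.2,0,0,0,0,0,1],[-0.2,0,0,0,0,0,1],[-0.2,0,0,0,0,0,1],[-0.2,0,0,0,0,0,1],[0,0,0,0,0,0,1],[0,0,0,0,0,0,1],[0,0,0,0,0,0,1]]'
python3 - <<'E'
from h import *
stat()
im=read_camera('scene'); cv2.imwrite('pics/s7.png',cv2.resize(im[155:225,270:360],None,fx=8,fy=8,interpolation=cv2.INTER_CUBIC))
im=read_camera('wrist'); cv2.imwrite('pics/w7.png',im)
E
```

```text
clock: 15.55
tcp_pos: [0.5972, 0.0781, 0.1896]
orientation: [-0.001, 0.07, 0.998, -0.0]
wrist_force: [-5.3, 1.3, 4.2]
finger_gap: 0.0852
t 15.55 table xy [[23.4 47.4]] z 189.6 head 172.0 zaxis [-0.0012  0.     -1.    ] F [-5.3  1.3  4.2] gap 85.2 j6 0.14
```

View pics/s7.png

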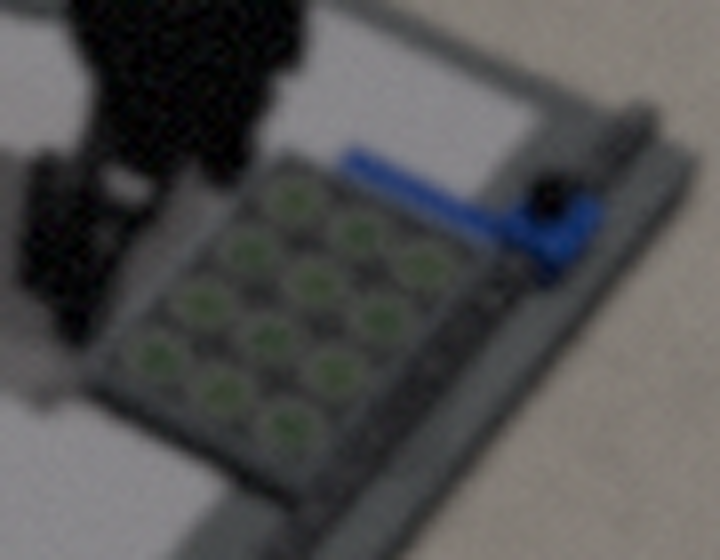

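View pics/w7.png

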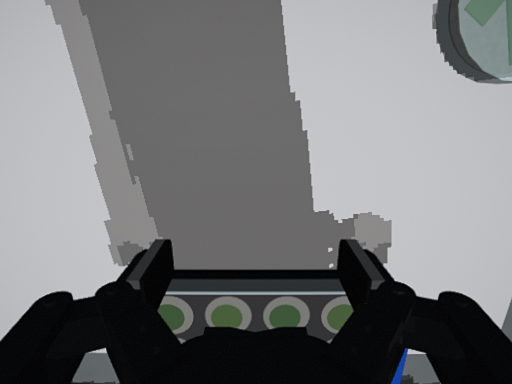

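Contact at TCP x=23.4 (23.6 predicted), about 5 N. I'll press lightly to seat it, back off, and go to the short side.

```bash
python3 -m crank '[[-0.2,0,0,0,0,0,1],[-0.2,0,0,0,0,0,1],[0,0,0,0,0,0,1],[0,0,0,0,0,0,1],[2,0,0,0,0,0,1],[10,0,0,0,0,0,1],[10,0,-10,0,0,0,1],[0,0,-40,0,0,0,1]]'
python3 -m crank '[[0,0,-10,0,0,10,0.5],[0,0,0,0,0,10,0.5],[0,0,0,0,0,10,0.5],[0,0,0,0,0,10,0.5],[0,0,0,0,0,10,0.5],[0,0,0,0,0,10,0.5],[0,0,0,0,0,10,0.5],[0,0,0,0,0,10,0.5]]'
python3 -m crank '[[0,0,0,0,0,10,0.5],[0,0,0,0,0,0,0.5],[-30,20,0,0,0,0,0.5],[-30,20,0,0,0,0,0.5],[-30,20,0,0,0,0,0.5],[0,0,0,0,0,0,0.5],[0,0,0,0,0,0,0.5],[0,0,0,0,0,0,0.5]]'
python3 - <<'E'
from h import *
stat()
im=read_camera('wrist'); cv2.imwrite('pics/w8.png',im)
im=read_camera('top'); cv2.imwrite('pics/t8.png',cv2.resize(im[105:240,145:315],None,fx=4.5,fy=4.4,interpolation=cv2.INTER_CUBIC))
E
```

```text
clock: 16.65
tcp_pos: [0.5739, 0.0812, 0.2383]
orientation: [-0.003, 0.07, 0.998, -0.0]
wrist_force: [0.6, 0.1, -0.3]
finger_gap: 0.0857
clock: 17.65
tcp_pos: [0.5759, 0.0811, 0.2505]
orientation: [0.0, 0.697, 0.717, 0.0]
wrist_force: [-0.1, 0.4, 0.4]
finger_gap: 0.0426
clock: 18.65
tcp_pos: [0.6226, -0.0155, 0.2498]
orientation: [-0.0, 0.754, 0.657, -0.0]
wrist_force: [0.5, -0.3, -0.2]
finger_gap: 0.0428
t 18.65 table xy [[ 61.8 -41.7]] z 249.8 head 82.12 zaxis [-4.e-04  1.e-04 -1.e+00] F [ 0.5 -0.3 -0.2] gap 42.8 j6 1.55
```

View pics/w8.png

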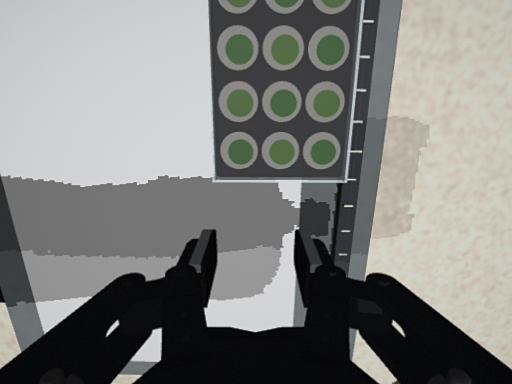

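View pics/t8.png

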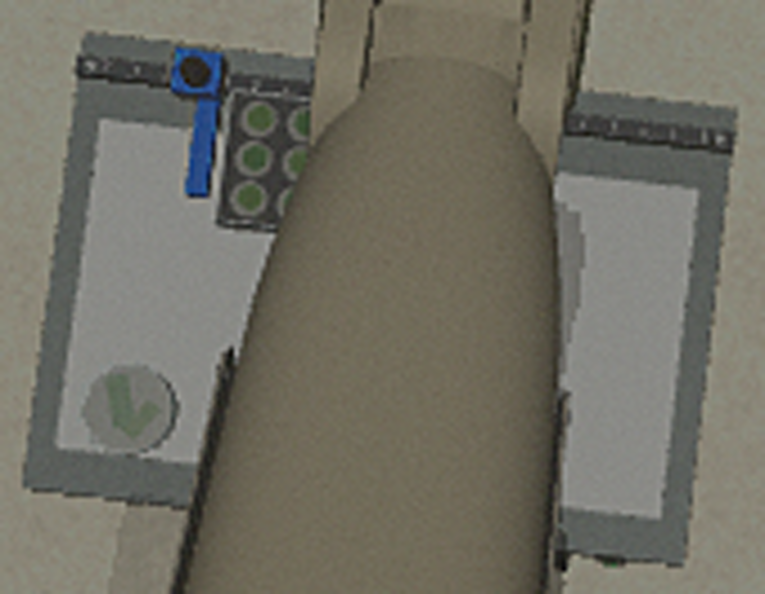

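```bash
python3 -m crank '[[0,6,10,0,0,0.2,0.5],[0,6,15,0,0,0,0.5],[0,0,15,0,0,0,0.5],[0,0,10,0,0,0,0.5],[0,0,3,0,0,0,0.5],[0,0,0,0,0,0,0.5],[3,0,0,0,0,0,0.5],[3,0,0,0,0,0,0.5]]'
python3 -m crank '[[2,0,0,0,0,0,0.5],[2,0,0,0,0,0,0.5],[2,0,0,0,0,0,0.5],[1.5,0,0,0,0,0,0.5],[1.5,0,0,0,0,0,0.5],[1,0,0,0,0,0,0.5],[1,0,0,0,0,0,0.5],[1,0,0,0,0,0,0.5]]'
python3 -c "
from h import *
stat()"
```

```text
clock: 19.75
tcp_pos: [0.6361, -0.0121, 0.1966]
orientation: [0.0, 0.756, 0.655, 0.0]
wrist_force: [-0.2, -0.9, 1.1]
finger_gap: 0.0424
clock: 20.75
tcp_pos: [0.6376, -0.0003, 0.1966]
orientation: [0.0, 0.756, 0.655, -0.0]
wrist_force: [-0.6, -1.3, 0.8]
finger_gap: 0.0428
t 20.75 table xy [[ 74.5 -24.5]] z 196.6 head 81.8 zaxis [-1.e-04 -2.e-04 -1.e+00] F [-0.6 -1.3  0.8] gap 42.8 j6 1.59
```

```bash
python3 -m crank '[[0.6,0,0,0,0,0,0.5],[0.6,0,0,0,0,0,0.5],[0.6,0,0,0,0,0,0.5],[0.6,0,0,0,0,0,0.5],[0.5,0,0,0,0,0,0.5],[0.4,0,0,0,0,0,0.5],[0.3,0,0,0,0,0,0.5],[0,0,0,0,0,0,0.5]]'
python3 -m crank '[[0.3,0,0,0,0,0,0.5],[0.2,0,0,0,0,0,0.5],[0.2,0,0,0,0,0,0.5],[0.2,0,0,0,0,0,0.5],[0,0,0,0,0,0,0.5],[0,0,0,0,0,0,0.5],[0,0,0,0,0,0,0.5],[0,0,0,0,0,0,0.5]]'
python3 -c "
from h import *
stat()"
```

```text
clock: 21.75
tcp_pos: [0.6381, 0.0033, 0.1966]
orientation: [-0.0, 0.756, 0.655, -0.0]
wrist_force: [-0.1, -0.5, -0.8]
finger_gap: 0.0428
clock: 22.75
tcp_pos: [0.6383, 0.0042, 0.1967]
orientation: [0.0, 0.756, 0.655, 0.0]
wrist_force: [0.1, -0.4, -0.1]
finger_gap: 0.0428
t 22.75 table xy [[ 74.5 -20. ]] z 196.7 head 81.8 zaxis [ 1.e-04 -0.e+00 -1.e+00] F [ 0.1 -0.4 -0.1] gap 42.8 j6 1.59
```

```bash
python3 -m crank '[[0.2,0,0,0,0,0,0.5],[0.2,0,0,0,0,0,0.5],[0.2,0,0,0,0,0,0.5],[0.2,0,0,0,0,0,0.5],[0.2,0,0,0,0,0,0.5],[0,0,0,0,0,0,0.5],[0,0,0,0,0,0,0.5],[0,0,0,0,0,0,0.5]]'
python3 - <<'E'
from h import *
stat()
im=read_camera('wrist'); cv2.imwrite('pics/w9.png',im)
im=read_camera('top'); cv2.imwrite('pics/t9.png',cv2.resize(im[105:175,165:250],None,fx=8,fy=8,interpolation=cv2.INTER_CUBIC))
E
```

```text
clock: 23.75
tcp_pos: [0.6384, 0.0052, 0.1967]
orientation: [0.0, 0.756, 0.655, 0.0]
wrist_force: [0.3, -0.7, -0.2]
finger_gap: 0.0429
t 23.75 table xy [[ 74.5 -19. ]] z 196.7 head 81.8 zaxis [ 1.e-04 -1.e-04 -1.e+00] F [ 0.3 -0.7 -0.2] gap 42.9 j6 1.6
```

View pics/w9.png

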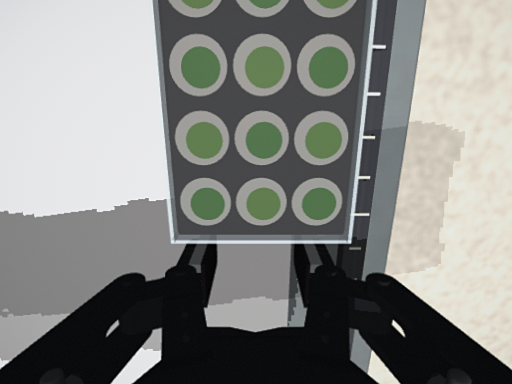

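View pics/t9.png

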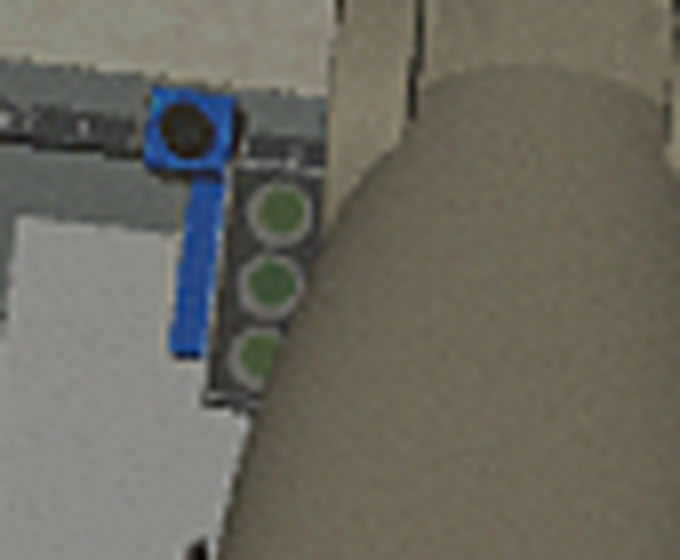

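Contact not reached yet; about 1–2 mm gap remains beside the blade. Continuing.

```bash
python3 -m crank '[[0.3,0,0,0,0,0,0.5],[0.3,0,0,0,0,0,0.5],[0.2,0,0,0,0,0,0.5],[0.2,0,0,0,0,0,0.5],[0.2,0,0,0,0,0,0.5],[0,0,0,0,0,0,0.5],[0,0,0,0,0,0,0.5],[0,0,0,0,0,0,0.5]]'
python3 -c "
from h import *
stat()"
```

```text
clock: 24.85
tcp_pos: [0.6384, 0.0056, 0.1968]
orientation: [0.001, 0.756, 0.654, -0.001]
wrist_force: [-1.0, -5.5, 1.4]
finger_gap: 0.0427
t 24.85 table xy [[ 74.5 -18.6]] z 196.8 head 81.76 zaxis [-4.0e-04 -1.7e-03 -1.0e+00] F [-1.  -5.5  1.4] gap 42.7 j6 1.6
```

Seated on the stop at about 5.5 N. I'll press slightly, retreat, then look from above.

```bash
python3 -m crank '[[0.3,0,0,0,0,0,0.5],[0,0,0,0,0,0,0.5],[0,0,0,0,0,0,0.5],[-3,0,0,0,0,0,0.5],[-10,0,0,0,0,0,0.5],[-10,0,-10,0,0,0,0.5],[0,0,-30,0,0,0,0.5],[0,-10,-15,0,0,-10,0.7]]'
python3 -m crank '[[0,0,0,0,0,-10,1],[0,0,0,0,0,-10,1],[0,0,0,0,0,-10,1],[0,0,0,0,0,-10,1],[0,0,0,0,0,-10,1],[0,0,0,0,0,-10,1],[0,0,0,0,0,-10,1],[0,0,0,0,0,-10,1]]'
python3 - <<'E'
from h import *
s,R=stat(); t=T(s['tcp_pos'])[0]
d=W(0,55,0)-s['tcp_pos']; d[2]=0; print('to table(0,55) in tool mm',(R.T@d*1000).round(1))
im=read_camera('scene'); cv2.imwrite('pics/s10.png',cv2.resize(im[155:225,270:360],None,fx=8,fy=8,interpolation=cv2.INTER_CUBIC))
E
```

```text
clock: 25.85
tcp_pos: [0.6263, -0.0156, 0.254]
orientation: [0.001, 0.695, 0.719, 0.001]
wrist_force: [0.2, 0.1, 0.4]
finger_gap: 0.059
clock: 26.85
tcp_pos: [0.6255, -0.0152, 0.2525]
orientation: [0.0, 0.069, 0.998, 0.0]
wrist_force: [-0.1, -0.5, -0.3]
finger_gap: 0.0853
t 26.85 table xy [[ 64.6 -41. ]] z 252.5 head 172.12 zaxis [ 8.e-04  1.e-04 -1.e+00] F [-0.1 -0.5 -0.3] gap 85.3 j6 -0.02
to table(0,55) in tool mm [64.3 96.2 -0. ]
```

View pics/s10.png

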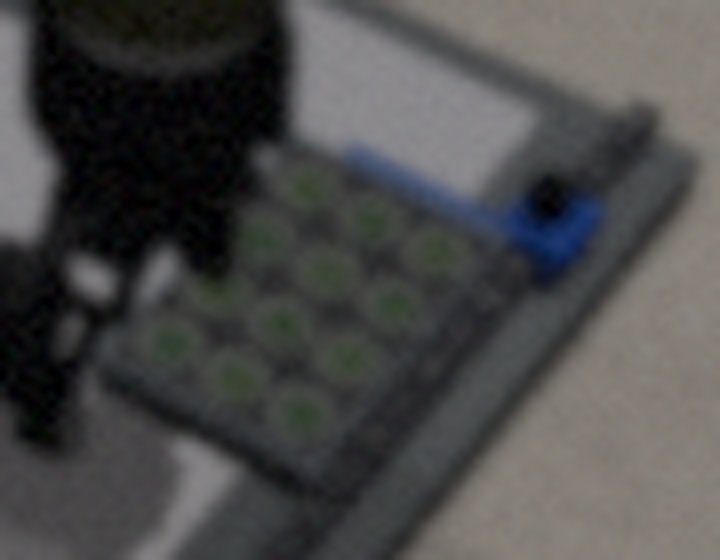

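Scene view: flush along the blade and the rail. One confirming touch on the long side, so that both contacts are sure.

```bash
python3 -m crank '[[30,0,0,0,0,0.2,1],[34,20,0,0,0,0,1],[0,38,0,0,0,0,1],[0,38,0,0,0,0,1],[0,0,20,0,0,0,1],[0,0,25,0,0,0,1],[0,0,17,0,0,0,1],[0,0,0,0,0,0,1]]'
python3 -m crank '[[-4,0,0,0,0,0,1],[-4,0,0,0,0,0,1],[-4,0,0,0,0,0,1],[-4,0,0,0,0,0,1],[-3,0,0,0,0,0,1],[-2,0,0,0,0,0,1],[-1,0,0,0,0,0,1],[0,0,0,0,0,0,1]]'
python3 -c "
from h import *
stat()"
```

```text
clock: 27.9
tcp_pos: [0.5755, 0.0892, 0.1886]
orientation: [-0.001, 0.074, 0.997, -0.0]
wrist_force: [-0.5, 0.4, 0.1]
finger_gap: 0.0855
clock: 28.9
tcp_pos: [0.5979, 0.0863, 0.1896]
orientation: [-0.0, 0.073, 0.997, -0.0]
wrist_force: [-0.0, 0.1, -0.3]
finger_gap: 0.0852
t 28.9 table xy [[23.  55.6]] z 189.6 head 171.6 zaxis [-1.e-04 -1.e-04 -1.e+00] F [-0.   0.1 -0.3] gap 85.2 j6 0.16
```

```bash
python3 -m crank '[[-0.2,0,0,0,0,-0.3,1],[-0.2,0,0,0,0,0,1],[-0.2,0,0,0,0,0,1],[-0.2,0,0,0,0,0,1],[-0.2,0,0,0,0,0,1],[-0.2,0,0,0,0,0,1],[0,0,0,0,0,0,1],[0,0,0,0,0,0,1]]'
python3 -c "
from h import *
stat()"
```

```text
clock: 29.9
tcp_pos: [0.5985, 0.0862, 0.1896]
orientation: [-0.001, 0.071, 0.998, -0.0]
wrist_force: [-5.2, 0.2, 4.0]
finger_gap: 0.0856
t 29.9 table xy [[23.6 55.6]] z 189.6 head 171.9 zaxis [-1.3e-03 -1.0e-04 -1.0e+00] F [-5.2  0.2  4. ] gap 85.6 j6 0.15
```

```bash
python3 -m crank '[[-0.3,0,0,0,0,0,1],[0,0,0,0,0,0,1],[2,0,0,0,0,0,1],[10,0,0,0,0,0,1],[10,0,-10,0,0,0,1],[0,0,-40,0,0,0,1],[0,0,-50,0,0,0,1],[0,0,-50,0,0,0,1]]'
python3 -m crank '[[0,-30,-20,0,0,0,1],[10,-50,0,0,0,0,1],[10,-55,0,0,0,0,1],[10,-55,0,0,0,0,1],[10,-55,0,0,0,0,1],[10,-55,0,0,0,0,1],[10,-40,0,0,0,0,1],[0,0,0,0,0,0,1]]'
python3 - <<'E'
from h import *
stat()
im=read_camera('top'); cv2.imwrite('pics/top11.png',im); cv2.imwrite('pics/t11.png',cv2.resize(im[105:240,145:315],None,fx=4.5,fy=4.4,interpolation=cv2.INTER_CUBIC))
im=read_camera('scene'); cv2.imwrite('pics/scene11.png',im)
E
```

```text
clock: 30.9
tcp_pos: [0.5769, 0.0893, 0.3418]
orientation: [0.0, 0.07, 0.998, -0.0]
wrist_force: [0.2, -0.1, -0.2]
finger_gap: 0.0853
clock: 31.9
tcp_pos: [0.469, -0.2411, 0.3604]
orientation: [0.001, 0.073, 0.997, -0.001]
wrist_force: [-0.4, 0.7, 0.3]
finger_gap: 0.0853
t 31.9 table xy [[ -58.6 -286.6]] z 360.4 head 171.64 zaxis [ 0.001  -0.0012 -1.    ] F [-0.4  0.7  0.3] gap 85.3 j6 -0.48
```

View pics/t11.png

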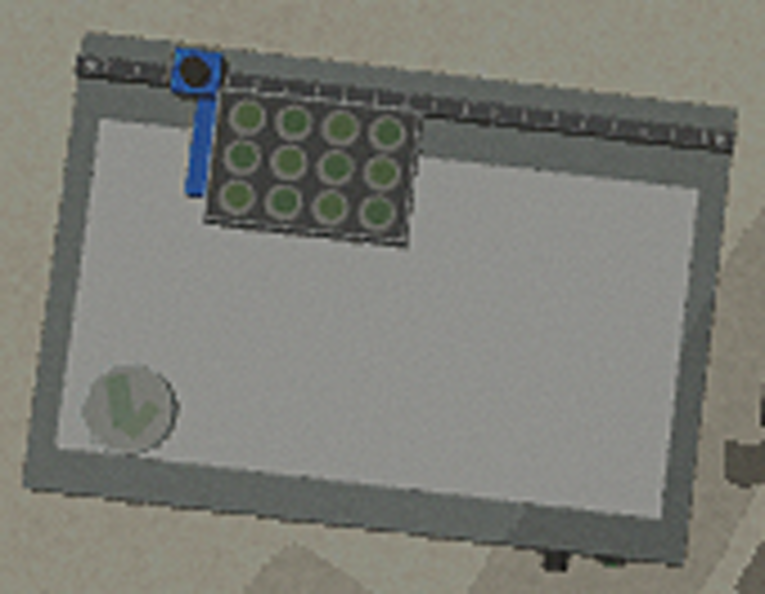

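View pics/scene11.png

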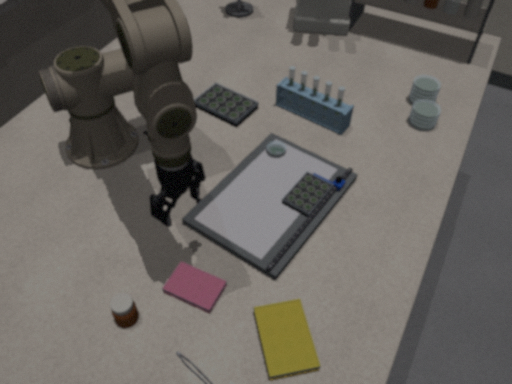

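Run:
```python
from h import *
im=cv2.imread('pics/top11.png'); g=cv2.cvtColor(im,cv2.COLOR_BGR2GRAY).astype(float)
def sub(prof): # 50% crossing strongest positive gradient
    d=np.diff(prof); i=d.argmax(); 
    return i+.5
# -y edge (right): dark->white along rows
c0=proj('top',[W(34.6,-8,.045),W(34.6,119,.045),W(120.6,-8,.045),W(120.6,119,.045)]); print('expected corners crop',((c0-[145,105])*[4.5,4.4]).round(0).tolist())
pr=[];
for y in range(142,157):
    i=sub(g[y,228:246]); pr.append([228+i,y])
pr=np.array(pr); w=T(ray('top',pr,.045)); A=np.polyfit(w[:,0],w[:,1],1); print('-y edge y at x=77',np.polyval(A,77),'slope',A[0], np.std(w[:,1]-np.polyval(A,w[:,0])))
pb=[]
for x in range(194,234,2):
    i=sub(g[150:166,x]); pb.append([x,150+i])
pb=np.array(pb)
for z in(.045,.025):
    w=T(ray('top',pb,z)); A=np.polyfit(w[:,1],w[:,0],1); print('-x edge z',z,'x at 55',np.polyval(A,55),'slope',A[0],np.std(w[:,0]-np.polyval(A,w[:,1])))
# others before/after
im0=cv2.imread('pics/top0.png'); d=cv2.absdiff(im,im0).max(2)
for n,(x0,y0,x1,y1) in dict(petri=(160,184,188,212),rack=(62,140,115,243),jar=(384,203,418,232),forceps=(396,122,414,170)).items(): print(n,d[y0:y1,x0:x1].mean().round(1),d[y0:y1,x0:x1].max())
print('ref',d[40:100,100:200].mean().round(1))
```

```text
expected corners crop [[401.0, 241.0], [199.0, 218.0], [417.0, 109.0], [216.0, 86.0]]
-y edge y at x=77 -10.246769516526452 slope -0.0005565632071289101 1.9691606072263994
-x edge z 0.045 x at 55 32.0448319128325 slope 0.0009116524384409381 1.5957520032267603
-x edge z 0.025 x at 55 34.83872828933061 slope 0.0009116524384412658 1.621773340626774
petri 5.4 14
rack 5.6 16
jar 38.7 114
forceps 17.4 82
ref 5.6
```

Top view: the near long edge is at x=34.8 at the plate's foot (34.6 expected) and parallel to the table. The short-edge estimate is only good to about 2 mm. I'll check the gap at the blade with the wrist camera.

```bash
python3 -m crank '[[0,0,0,0,0,10,1],[0,0,0,0,0,10,1],[0,0,0,0,0,10,1],[0,0,0,0,0,10,1],[0,0,0,0,0,10,1],[0,0,0,0,0,10,1],[0,0,0,0,0,10,1],[0,0,0,0,0,10,1]]'
python3 -m crank '[[0,0,0,0,0,9.7,1],[50,22,0,0,0,0,1],[55,24,0,0,0,0,1],[55,24,0,0,0,0,1],[55,24,0,0,0,0,1],[55,24,0,0,0,0,1],[50,22,0,0,0,0,1],[0,0,0,0,0,0,1]]'
python3 - <<'E'
from h import *
stat()
c=calibration('wrist'); im=read_camera('wrist'); cv2.imwrite('pics/w12.png',cv2.resize(im,None,fx=1.5,fy=1.5)); cv2.imwrite('pics/w12raw.png',im)
import pickle; pickle.dump(c,open('c12.pkl','wb'))
print('exp stop corner, blade end, plate far corners', proj('wrist',[W(120.6,120,.025),W(50.6,120,.035),W(120.6,120,.045),W(34.6,120,.045)],c).round(0).tolist())
E
```

```text
clock: 33.0
tcp_pos: [0.4708, -0.2372, 0.36]
orientation: [0.0, 0.696, 0.718, 0.0]
wrist_force: [-0.3, -0.1, 0.3]
finger_gap: 0.0852
clock: 34.0
tcp_pos: [0.6531, 0.0647, 0.3591]
orientation: [-0.0, 0.751, 0.66, 0.0]
wrist_force: [-0.3, -0.9, -0.6]
finger_gap: 0.0852
t 34.0 table xy [[80.7 41.9]] z 359.1 head 82.65 zaxis [ 2.e-04  7.e-04 -1.e+00] F [-0.3 -0.9 -0.6] gap 85.2 j6 1.68
exp stop corner, blade end, plate far corners [[295.0, 99.0], [225.0, 98.0], [297.0, 99.0], [207.0, 98.0]]
```

View pics/w12.png

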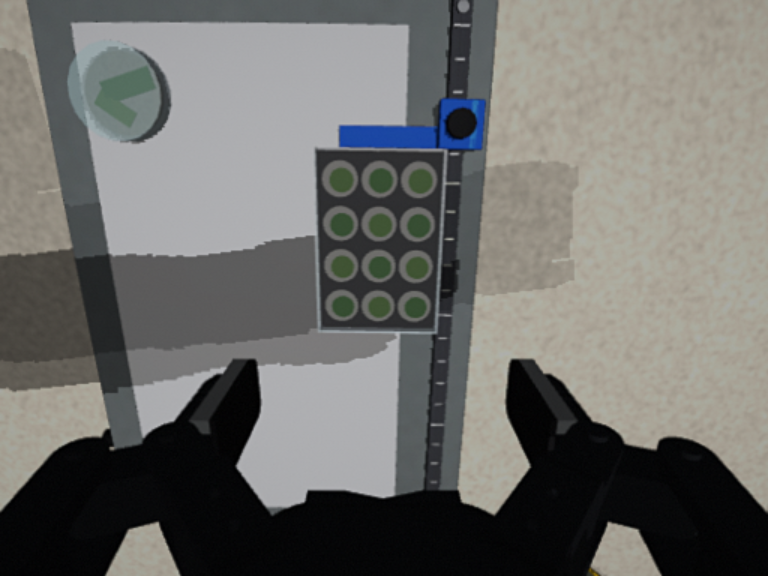

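```bash
python3 -m crank '[[-40,-20,0,0,0,0,1],[-50,-25,0,0,0,0,1],[-50,-25,0,0,0,0,1],[-50,-25,0,0,0,0,1],[-50,-25,0,0,0,0,1],[-40,-20,0,0,0,0,1],[0,0,0,0,0,0,1],[0,0,0,0,0,0,1]]'
python3 - <<'E'
from h import *
stat()
im=cv2.imread('pics/w12raw.png'); cv2.imwrite('pics/w12c.png',cv2.resize(im[75:125,200:330],None,fx=6,fy=6,interpolation=cv2.INTER_CUBIC))
im=read_camera('top'); cv2.imwrite('pics/top13.png',im)
E
```

```text
clock: 35.05
tcp_pos: [0.4751, -0.1992, 0.3601]
orientation: [0.0, 0.754, 0.657, 0.0]
wrist_force: [-0.8, -0.4, -0.4]
finger_gap: 0.0857
t 35.05 table xy [[ -58.4 -244.3]] z 360.1 head 82.14 zaxis [ 5.e-04 -0.e+00 -1.e+00] F [-0.8 -0.4 -0.4] gap 85.7 j6 1.15
```

View pics/w12c.png

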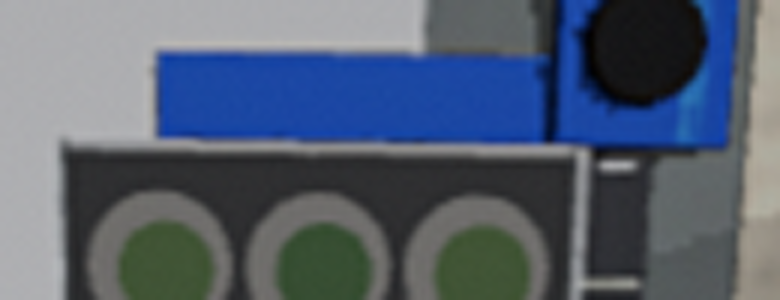

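View pics/top13.png

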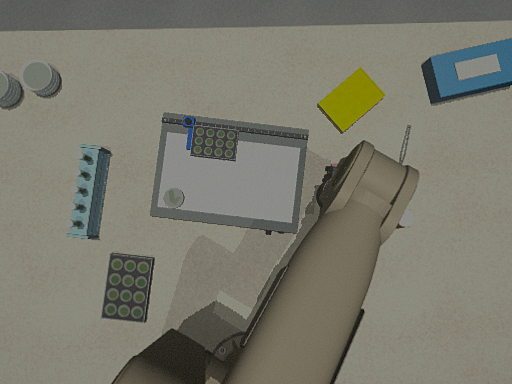

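The enlarged wrist view shows the plate edge tight against the blue blade along its length, and against the rail, with no visible gap. The top view shows the hand off to the right at z=0.36, and the dish, rack, jar and forceps in place. Handing in.

```bash
python3 -c "
from workcell import *
print(hand_in())"
```

```text
the job is handed in; nothing more can be done
None
```

I slid the smaller black plate into the corner with the fingertips: first +y to near the stop, then +x to the rail, then +y to the stop. A last light +x touch confirmed the rail. The hand then moved clear and I handed in at about 35 s.

**Contacts:** each final contact read about 5 N at the wrist. The rail contact came where predicted, at x = 23.4–23.6 mm against 23.6 mm. The stop contact came about 1.4 mm later than my first estimate of the stop's position.

**Position:** the plate's near long edge measured x = 34.8 mm against 34.6 mm expected, parallel to the table. The enlarged wrist view showed no gap at the blade or the rail.

**Checks that disagreed:**
- The short-side position from the top view read about 1–2.5 mm off the contact-based value. That measurement scatters by about 2 mm, so I relied on the contact force and the wrist view instead.
- Before and after pictures of the petri dish and the rack differ only by noise.
- The picture regions for the jar and the forceps did change. I put this down to the arm and its shadow covering them. Both still showed where they were, partly behind the arm, and the hand did not go down near either of them.

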